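# Turn the sample carousel to its empty seat

### The arm

A 7-joint arm with a two-finger parallel gripper is mounted at the origin on a cart in front of the work surface, level with it; the furniture and walls round the work are solid. World frame = base frame: x ahead of the robot, y to its left, z up, the work surface at z = 0. Lengths are in mm, angles in rad, forces in N, time in s.
With the tool pointing down it reaches from about 400 to 875 mm from the base axis. Payload 4.4 kg.
Tool frame: the origin (TCP) lies at the very end of the fingers, on their centre line; the grasp point (between the pads) lies 19 mm behind it; y points along the fingers, x is the direction in which the jaws open and shut, and the axes are right-handed (so a half turn about y gives the same grasp; the last joint's range is limited). The gripper opens to 85 mm and grips with 20 to 120 N. Pads are 22 mm wide; open, the fingers measure 114 mm over their backs; the gripper's body (76 mm by 85 mm) begins 54 mm behind the grasp point. The pads swing forward as they close: fully open they stand 13 mm farther back than shut.
Start: joints at [1.222, 0.628, 0.038, 1.517, -0.027, 0.996, -0.02], TCP at [181.407, -624.187, 231.313] pointing down, gripper open.
Joint ranges: [-3.06, 3.06], [-0.37, 2.12], [-1.25, 1.32], [0.18, 2.47], [-1.1, 4.24], [0.23, 1.98], [-2.94, 2.94]. Speed limits (rad/s): [2.57, 2.57, 3.14, 3.14, 3.14, 3.14, 3.14].

### API

Orientations are given as [roll, pitch, yaw] about the fixed x, y, z axes, in that order (R = Rz(yaw) Ry(pitch) Rx(roll)).
In Python, from cell import readout, eyes, finish_job gives the robot as it stands. The module is installed in compiled form; this text tells all that it offers.
- The arm moves only by the tool apply_moves, never from a script. Its argument "commands" is a list that holds one entry, the list of rows, each a list of 6 numbers: the shift along the tool's x, y, z in units of 0.04 m (1.0 is 0.04 m), then the turn, a rotation vector about the tool's x, y, z in units of 5 degrees (1.0 is 5 degrees). A call has 1 to 8 rows; each row shifts and turns the pose as measured when the row begins, along the tool's axes as they then stand; what a row does not reach is not made up. A row lasts 1/12 s, in which the tool goes at most 41.7 mm and 7.16 degrees, less where a joint would pass 70% of its speed; a pose out of reach is approached as far as the arm can. A call with a number of a shift or a turn outside -1 to 1 is refused whole. A call with a gripper value outside its range is refused whole. "claw" is the finger opening in mm, from 0 to 85.4, set as the call begins (left out, the last holds). The fingers move at their own pace and stop on an object; the grip force is fixed at half the most. Time passes only in rows, so rows that do not move let the fingers close. It gives the time, the measured TCP pose, the force and the opening at its end, in the units of the state.
- readout.read_state(): the state, without advancing time (a new reading comes with each control period).
- eyes.get_image(name): name is "side" or "top"; returns a dict with "image" (480x640x3 uint8, red, green, blue), "mtx" (3x3 intrinsics, pixels), "k1" (the pictures are not rectified: a ray, as slopes to the right and down, at radius r is drawn at 1 + k1 r^2 times it, then the intrinsics apply), "rvec" (rotation vector, rad) and "tvec" (3), from world to camera coordinates, as OpenCV has them. Camera axes: x right, y down, z forward; pixel columns grow to the right and rows downward; lengths in mm; the calibration is good to about 2 mm. A picture is of the moment at which its call begins. There is no depth.
- finish_job(): hands the job in, once; it reports no verdict.
The state is a dict: "clock": time; "qpos": joint angles; "qd": joint speeds; "tau": joint torques, N m; "eef_pos": TCP position; "tool_rot": TCP orientation; "force": force on the tool from outside, world axes, zero at the start; "torque": the same for the moment, N m; "width": finger opening in mm.
Only numpy, scipy, OpenCV 4.12 (cv2) and the standard library are available. Lean on these libraries where they do the work, as an engineer would, in place of code of your own. Each camera call takes 0.05 s, during which the arm holds its last target. There are 200 camera calls.

### The job

Make the sample carousel ready for its next vial: with a fingertip, gently push sideways on its arms (one, or one after another) and turn it until the empty seat faces the fixed pointer on the base, then take the finger away. Do not touch the three vials in the carousel, which must stay standing in their seats, and leave the spare vial and everything else on the bench where it is; nothing is to be grasped or lifted.

Things in the scene. Friction and masses are not known exactly. Their poses are not given: they have to be found in the camera images.
- carousel_base: Fixed grey round base plate of the carousel, 236 mm across and 8 mm thick, lying on the bench. Origin on the turning axis, at bench height; z up. Its -x direction points from the axis to the pointer: a dark post 12 mm wide at 126 to 136 mm from the axis, 56 mm high, with a thin finger directed at the axis. Wall cabinets hang 0.45 m above the rear of the bench, beginning about 0.10 m behind the axis, so the side of the carousel nearest the robot is the easiest to work on.
- pointer_tip (a point): Tip of the fixed pointer, 112 mm from the turning axis, 50 mm above the bench. The empty seat must end on the line from the axis to this tip.
- carousel: The turning part of the carousel (hub, four arms and four seats). Origin on the axis, on top of the base plate, 8 mm above the bench; its x, y axes turn with it and its -x axis points along the arm of the empty seat. It turns about its z axis, freely both ways without end, with friction of about 0.12 N m (about 2 N at 55 mm from the axis), and stays where it is left.
- hub (a point): Top of the carousel's hub, on the turning axis, 51 mm above the bench. The hub is a 32 mm round up to 46 mm above the bench. From it go four straight level aluminium arms at right angles, each 10 mm wide, spanning 24 to 36 mm above the bench, bare from 16 to about 81 mm from the axis, each with a round white seat at its end. Between the arms there is open space down to the base plate, 8 mm above the bench.
- seat_empty (a point): Centre of the inner floor of the empty seat, 95 mm from the axis, 13 mm above the bench. Each seat is an open cup 29 mm across, 22 mm inside, its rim 36 mm above the bench; it lies on the centre line of its arm.
- seat_a (a point): Inner floor of the occupied seat a quarter turn counter-clockwise (from above) from the empty one.
- seat_b (a point): Inner floor of the occupied seat opposite the empty one.
- seat_c (a point): Inner floor of the occupied seat a quarter turn clockwise from the empty one.
- vial_a: Loose glass sample vial with screw cap, 19 mm across, 52 mm high, standing in seat_a; its top is 65 mm above the bench. Origin at the centre of its underside, z up along it.
- vial_b: The same kind of vial, in seat_b.
- vial_c: The same kind of vial, in seat_c.
- vial_spare: Loose spare vial, 19 mm across and 52 mm high, standing on the bench to the left of the carousel. Leave alone. Origin at the centre of its underside.
- optic: Bystander: black round spare optic, 42 mm across, 31 mm high, on the bench to the right and in front of the carousel. Origin under its centre.
- dish: Bystander: flat culture dish, 64 mm across, 14 mm high, to the left on the bench. Origin under its centre.
- dropper: Bystander: dropper bottle, 35 mm across, 98 mm high, behind the carousel. Origin under its centre.

How it is judged:
By the outcome, as a careful person would: the job done as asked, in the order asked, and still so for the second after the job is handed in, with the robot touching nothing.
It also fails if it takes over 61 s, if anything falls off the work surface, if the arm or the gripper's body presses on something with over 40 N, if the wrist force passes 120 N, or if a joint passes its speed limit or range.

## Working session

There is one attempt and no reset: what is moved stays moved. The work goes in short steps, Python scripts to look and compute and a tool call to move; the robot and the scene stay as the last step left them, time stands still between calls to the robot, and variables do not carry over. Pictures are saved under pics/ and viewed, about 8 in all and at most 12, crops included, and the job is handed in when it is done.

Besides the shell and the picture viewer there is one more tool, called after "Call:" in YAML: its name, and indented under it one key for each argument. apply_moves: Moves the arm, as the interface text tells. Shifts and turns lie within -1 to 1; 1 stands for 0.04 m of shift or 5 degrees of turn. Its arguments: {"type":"object","properties":{"commands":{"type":"array"},"claw":{"type":"number"}},"required":["commands"]}

```bash
mkdir -p pics; cat > h.py <<'E'
import numpy as np,cv2
from cell import readout,eyes
def cam(n):
    d=eyes.get_image(n); d['R']=cv2.Rodrigues(np.array(d['rvec'],float))[0]; d['t']=np.array(d['tvec'],float).ravel(); return d
def ray(d,u,v):
    K=np.array(d['mtx']); p=np.array([(u-K[0,2])/K[0,0],(v-K[1,2])/K[1,1]]); q=p.copy()
    for _ in range(20): q=p/(1+d['k1']*(q@q))
    return -d['R'].T@d['t'], d['R'].T@np.array([q[0],q[1],1])
def onz(d,u,v,z):
    c,r=ray(d,u,v); return c+r*(z-c[2])/r[2]
def proj(d,P):
    c=d['R']@np.array(P,float)+d['t']; s=c[:2]/c[2]; s=s*(1+d['k1']*(s@s)); K=np.array(d['mtx']); return K[0,0]*s[0]+K[0,2],K[1,1]*s[1]+K[1,2]
def save(d,f,crop=None,s=1):
    im=d['image'][:,:,::-1]
    if crop: im=im[crop[1]:crop[3],crop[0]:crop[2]]
    cv2.imwrite('pics/'+f,cv2.resize(im,None,fx=s,fy=s,interpolation=cv2.INTER_CUBIC))
E
python3 - <<'E'
from h import *
for n in('top','side'):
    d=cam(n); save(d,n+'0.png'); print(n,-d['R'].T@d['t'],d['R'][2],d['mtx'],d['k1'])
print(readout.read_state())
E
```

```text
top [ 272.4887257  -256.38794609 1469.25255341] [ 0.1976455   0.00439938 -0.98026369] [[577.32323707   0.         324.27047864]
 [  0.         577.32323707 236.56818973]
 [  0.           0.           1.        ]] -0.1491774598359401
side [-48.55002826 732.803793   495.36196952] [ 0.49072767 -0.80571213 -0.33168408] [[622.87173096   0.         314.34761956]
 [  0.         622.87173096 249.30297372]
 [  0.           0.           1.        ]] -0.0775937145970174
{'clock': 0.1, 'qpos': array([ 1.22217544,  0.62924047,  0.03844158,  1.51825354, -0.02700282,
        0.99630617, -0.01997746]), 'qd': array([-8.71720794e-04, -1.78141033e-03, -1.89487433e-03, -2.90512114e-03,
       -5.95654001e-04,  3.45767515e-04, -6.88162172e-05]), 'tau': array([ 2.28126613e-03, -5.64539087e+01,  1.23013403e+00, -1.93975496e+01,
        1.11831911e-02,  5.44925861e-03,  2.98761677e-05]), 'eef_pos': array([ 181.27059513, -623.63622842,  230.49414581]), 'tool_rot': array([-1.57080809,  0.00168974, -1.28795155]), 'force': array([0.08471316, 1.04210762, 1.12731708]), 'torque': array([ 0.02881919, -0.00632321, -0.01898225]), 'width': 85.54830372339588}
```

View pics/top0.png

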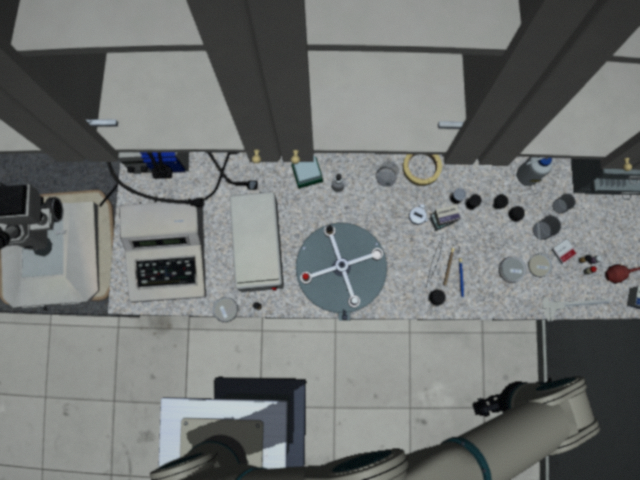

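View pics/side0.png

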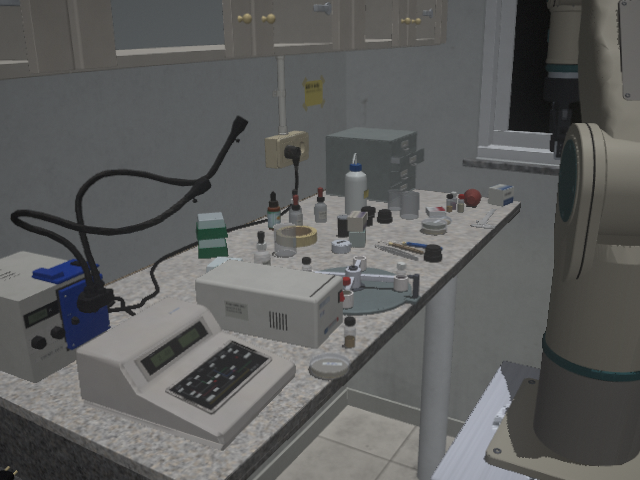

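```bash
python3 - <<'E'
from h import *
d=cam('top'); save(d,'top1.png',(210,180,470,330),3)
for n,u,v,z in(('hub',341,265,51),('ptr',345,315,56),('s1',306,277,65),('s2',330,230,65),('s3',377,255,50),('s4',355,300,50),('spare',257,306,52),('optic',437,297,31)): print(n,onz(d,u,v,z).round(1))
s=cam('side'); save(s,'side1.png',(290,220,460,390),4)
E
```

```text
hub [ 487.  -292.5   51. ]
ptr [ 363. -303.   56.]
s1 [ 454.1 -206.6   65. ]
s2 [ 572.5 -264.1   65. ]
s3 [ 513.4 -382.2   50. ]
s4 [ 400.5 -327.6   50. ]
spare [382.3 -87.1  52. ]
optic [ 411.5 -534.4   31. ]
```

View pics/top1.png

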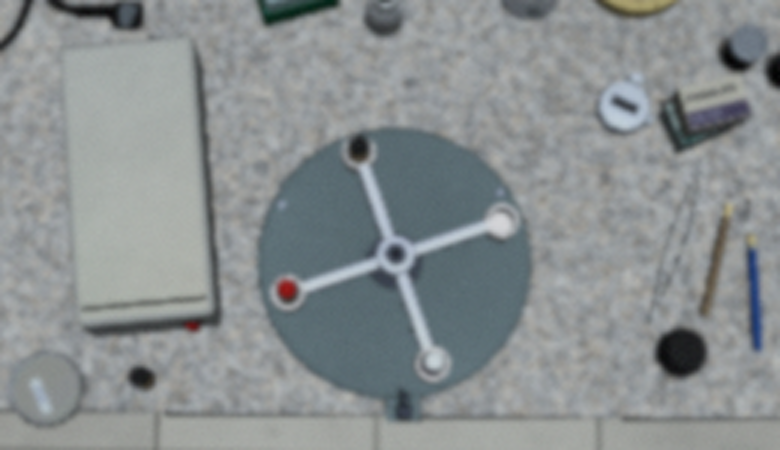

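View pics/side1.png

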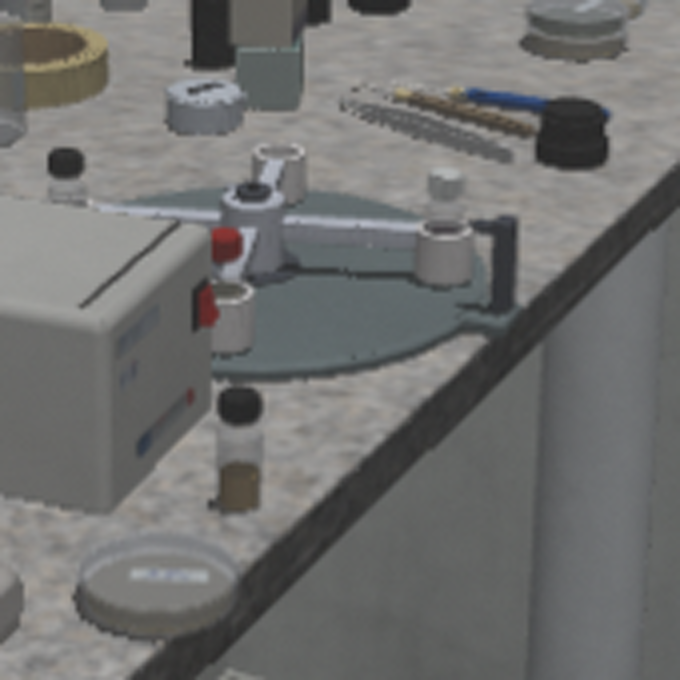

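The empty seat is the right one (top crop (501,221)). Its neighbours hold the white-capped vial near the pointer (433,361), the red (287,290) and the black (358,148). The carousel must turn about 101° clockwise, so I'll push the white vial's arm, with the finger between that arm and the empty one.

```bash
cat >> h.py <<'E'
from scipy.spatial.transform import Rotation as Ro
H=np.array([487.,-292.5])
def to(P,yaw):
    s=readout.read_state(); R=Ro.from_euler('xyz',s['tool_rot']).as_matrix()
    d=R.T@(np.array(P)-s['eef_pos'])/40
    T=Ro.from_euler('xyz',[-90,0,yaw],degrees=True).as_matrix()
    w=Ro.from_matrix(R.T@T).as_rotvec(degrees=True)/5
    print('shift',d.round(2),'turn',w.round(2),'pos',s['eef_pos'].round(1),'rot',np.degrees(s['tool_rot']).round(1),'F',s['force'].round(1),'t',s['clock'],'w',s['width'])
E
python3 -c "
from h import *
to([464,-342,200],-68)"
```

```text
shift [-4.79  0.77  8.75] turn [-0.   -1.16 -0.01] pos [ 181.3 -623.8  230.7] rot [-90.    0.1 -73.8] F [ 0.1 -0.1  0.1] t 0.2 w 84.92008403982321
```

Call:
apply_moves:
  commands:
    - [[-0.45,0,0.8,0,0,0],[-0.45,0,0.8,0,0,0],[-0.45,0,0.8,0,0,0],[-0.45,0,0.8,0,0,0],[-0.45,0,0.8,0,0,0],[-0.45,0,0.8,0,0,0],[-0.45,0,0.8,0,0,0],[-0.45,0,0.8,0,0,0]]
  claw: 0

```text
clock: 0.87
eef_pos: [384.3, -415.7, 226.9]
tool_rot: [-1.58, -0.001, -1.31]
force: [0.1, 0.1, 0.2]
width: 0.3
```

```bash
python3 -c "
from h import *
to([464,-342,200],-68)"
```

```text
shift [-1.27  0.65  2.41] turn [ 0.1  -1.41  0.01] pos [ 384.3 -415.7  226.9] rot [-90.5  -0.1 -75. ] F [0.1 0.1 0.2] t 0.8667 w 0.28244159442485645
```

Call:
apply_moves:
  commands:
    - [[-0.3,0,0.6,0,-0.3,0],[-0.3,0.1,0.6,0,-0.3,0],[-0.3,0.1,0.6,0,-0.3,0],[-0.3,0.2,0.5,0.1,-0.3,0],[-0.1,0.2,0.2,0,-0.2,0],[0,0,0,0,0,0]]

```text
clock: 1.37
eef_pos: [475.3, -321.7, 201.3]
tool_rot: [-1.565, 0.002, -1.166]
force: [0.6, 0.4, -0.5]
width: 0.2
```

```bash
python3 - <<'E'
from h import *
to([464,-342,22],-68)
d=cam('top'); save(d,'top2.png',(210,180,470,330),3)
E
```

```text
shift [ 0.36  4.48 -0.49] turn [-0.07  0.24 -0.02] pos [ 475.3 -321.7  201.3] rot [-89.6   0.1 -66.8] F [ 0.6  0.4 -0.5] t 1.3667 w 0.24124309643386496
```

View pics/top2.png

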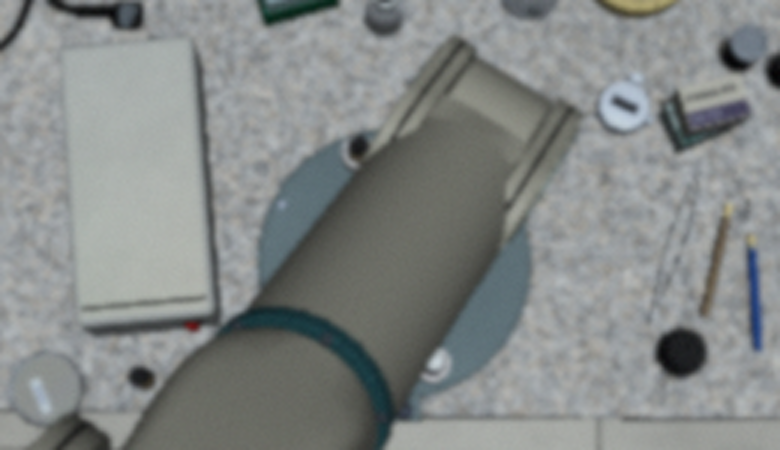

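Call:
apply_moves:
  commands:
    - [[0.2,0.3,-0.25,0,0.1,0],[0.15,0.6,-0.25,0,0.1,0],[0,0.7,0,0,0,0],[0,0.7,0,0,0,0],[0,0.5,0,0,0,0],[0,0,0,0,0,0]]

```text
clock: 1.92
eef_pos: [451.4, -362.7, 86.0]
tool_rot: [-1.571, -0.012, -1.208]
force: [-0.2, 0.9, 0.1]
width: 0.1
```

```bash
python3 - <<'E'
from h import *
to([464,-342,22],-68)
d=cam('side'); save(d,'side2.png',(290,180,460,350),4)
E
```

```text
shift [-0.39  1.6   0.48] turn [ 0.01 -0.24  0.13] pos [ 451.4 -362.7   86. ] rot [-90.   -0.7 -69.2] F [-0.2  0.9  0.1] t 1.9167 w 0.06198302204653252
```

View pics/side2.png

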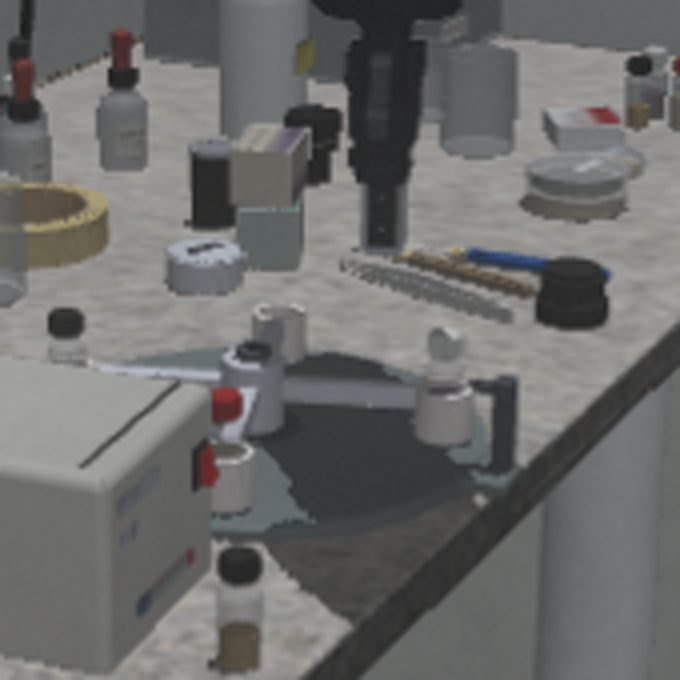

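Call:
apply_moves:
  commands:
    - [[-0.2,0,0.25,0,-0.1,0.1],[-0.15,0,0.2,0,-0.1,0],[0,0,0,0,0,0],[0,0.3,0,0,0,0],[0,0.3,0,0,0,0],[0,0,0,0,0,0]]

```text
clock: 2.47
eef_pos: [466.0, -348.1, 67.3]
tool_rot: [-1.567, -0.014, -1.194]
force: [-0.7, 1.3, -0.5]
width: 0.1
```

```bash
python3 -c "
from h import *
to([464,-342,22],-68)"
```

```text
shift [-0.18  1.13  0.01] turn [-0.05 -0.08  0.16] pos [ 466.  -348.1   67.3] rot [-89.8  -0.8 -68.4] F [-0.7  1.3 -0.5] t 2.4667 w 0.05527986767660194
```

Call:
apply_moves:
  commands:
    - [[0,0.4,-0.15,0,0,0.1],[0,0.4,-0.1,0,0,0],[0,0.2,0,0,0,0],[0,0,0,0,0,0]]

```text
clock: 2.8
eef_pos: [458.0, -352.0, 25.6]
tool_rot: [-1.566, -0.006, -1.192]
force: [-0.4, 0.4, 0.4]
width: -0.6
```

```bash
python3 -c "
from h import *
to([464,-342,22],-68)"
```

```text
shift [-0.18  0.09  0.23] turn [-0.06 -0.06  0.07] pos [ 458.  -352.    25.6] rot [-89.7  -0.4 -68.3] F [-0.4  0.4  0.4] t 2.8 w -0.5960432571104302
```

Call:
apply_moves:
  commands:
    - [[-0.12,0.05,0,0,0,0],[-0.12,0.05,0,0,0,0],[-0.12,0,0,0,0,0],[-0.12,0,0,0,0,0],[-0.08,0,0,0,0,0]]

```text
clock: 3.22
eef_pos: [450.4, -329.6, 22.3]
tool_rot: [-1.564, -0.008, -1.192]
force: [0.2, 0.3, 0.2]
width: 0.1
```

```bash
python3 -c "
from h import *
to([464,-342,22],-68)"
```

```text
shift [0.41 0.01 0.2 ] turn [-0.08 -0.06  0.09] pos [ 450.4 -329.6   22.3] rot [-89.6  -0.4 -68.3] F [0.2 0.3 0.2] t 3.2167 w 0.08291710488718436
```

```bash
cat >> h.py <<'E'
def st():
    s=readout.read_state(); R=Ro.from_euler('xyz',s['tool_rot']).as_matrix(); r=np.append(s['eef_pos'][:2]-H,0)
    print('behind %.1f along %.1f z %.1f yaw %.1f'%(r@R[:,0],-r@R[:,2],s['eef_pos'][2],np.degrees(s['tool_rot'][2])),np.degrees(s['tool_rot'][:2]).round(1),'F',s['force'].round(1),'q',s['qpos'].round(2),s['clock'])
E
python3 -c "
from h import *
st()"
```

```text
behind 20.9 along 47.8 z 22.3 yaw -68.3 [-89.6  -0.4] F [0.2 0.3 0.2] q [ 0.58  0.81 -0.    1.93 -0.    0.39 -0.61] 3.2167
```

Call:
apply_moves:
  commands:
    - [[-0.08,0,0,0,0,0],[-0.07,0,0,0,0.3,0],[-0.063,0,-0.025,0,0.6,0],[-0.063,0,-0.025,0,0.6,0],[-0.063,0,-0.025,0,0.6,0],[-0.063,0,-0.025,0,0.6,0]]

```text
clock: 3.72
eef_pos: [444.1, -319.8, 24.8]
tool_rot: [-1.555, -0.018, -1.444]
force: [0.7, -2.5, -1.0]
width: -0.0
```

```bash
python3 - <<'E'
from h import *
st()
E
```

```text
behind 21.6 along 45.9 z 24.8 yaw -82.8 [-89.1  -1. ] F [ 0.7 -2.5 -1. ] q [ 0.53  0.79  0.06  1.97 -0.11  0.35 -0.77] 3.7167
```

Call:
apply_moves:
  commands:
    - [[-0.09,0.05,-0.04,-0.05,0.5,0.05],[-0.09,0.05,-0.04,-0.05,0.5,0.05],[-0.09,0.03,-0.04,-0.05,0.5,0.05],[-0.08,0.03,-0.04,0,0.5,0],[-0.08,0.03,-0.04,0,0.5,0],[-0.08,0.03,-0.04,0,0.5,0]]

```text
clock: 4.22
eef_pos: [438.6, -308.0, 19.8]
tool_rot: [-1.551, -0.017, -1.733]
force: [-0.4, -2.6, 2.5]
width: -0.5
```

```bash
python3 - <<'E'
from h import *
st()
d=cam('side'); save(d,'side3.png',(290,180,460,350),4)
E
```

```text
behind 23.1 along 45.2 z 19.8 yaw -99.3 [-88.8  -1. ] F [-0.4 -2.6  2.5] q [ 0.48  0.8   0.12  2.01 -0.24  0.32 -0.95] 4.2167
```

View pics/side3.png

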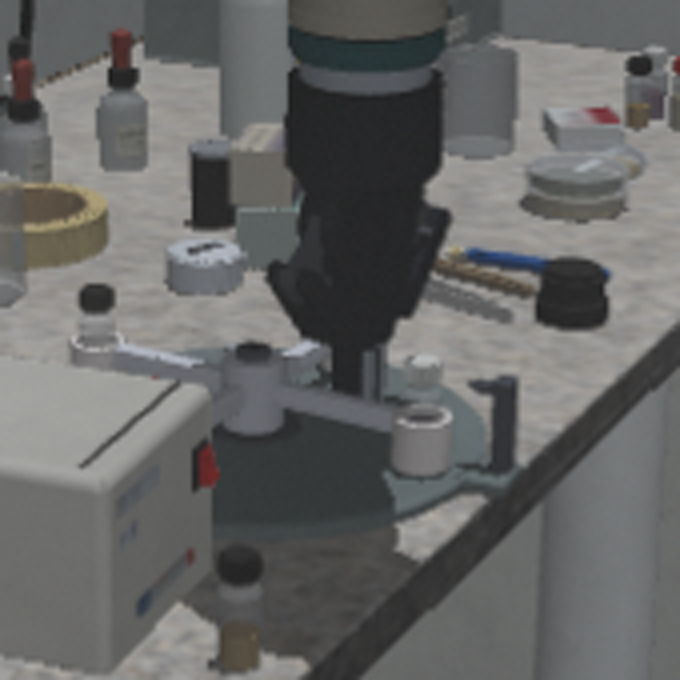

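The arm is turning: the white vial still stands in its cup, rim at side crop (420,413), and the finger is behind it.

```bash
cat >> h.py <<'E'
def ang(d,u,v,z):
    r=onz(d,u,v,z)[:2]-H; print('r %.1f ang %.1f'%(np.hypot(*r),np.degrees(np.arctan2(r[1],r[0]))%360))
E
python3 - <<'E'
from h import *
d=cam('side'); ang(d,395,283.2,36); print(proj(d,[487,-292.5,46]))
E
```

```text
r 93.5 ang 177.1
(np.float64(352.9447452802758), np.float64(269.20546451511314))
```

Call:
apply_moves:
  commands:
    - [[-0.11,0,-0.03,-0.1,0.4,0.1],[-0.11,0,-0.03,-0.1,0.4,0.1],[-0.11,0,-0.04,0,0.5,0],[-0.11,0,-0.04,0,0.5,0],[-0.11,0,-0.04,0,0.5,0],[-0.11,0,-0.04,0,0.5,0]]

```text
clock: 4.82
eef_pos: [438.7, -284.2, 20.2]
tool_rot: [-1.564, -0.001, -1.997]
force: [-0.0, -3.8, -1.1]
width: -0.2
```

```bash
python3 - <<'E'
from h import *
st()
E
```

```text
behind 12.4 along 47.4 z 20.2 yaw -114.4 [-89.6  -0. ] F [-0.  -3.8 -1.1] q [ 0.41  0.79  0.17  2.03 -0.36  0.34 -1.13] 4.8167
```

Call:
apply_moves:
  commands:
    - [[-0.09,0,-0.03,0,0.7,0],[-0.09,0,-0.03,0,0.7,0],[-0.09,0,-0.03,0,0.7,0],[-0.09,0,-0.03,0,0.6,0],[-0.09,0,-0.03,0,0.6,0]]

```text
clock: 5.23
eef_pos: [443.5, -268.4, 20.3]
tool_rot: [-1.561, -0.001, -2.312]
force: [-0.9, -3.1, -1.5]
width: -0.1
```

```bash
python3 - <<'E'
from h import *
st()
d=cam('side'); save(d,'side4.png',(290,180,460,350),4)
d=cam('top'); save(d,'top4.png',(290,210,400,330),5)
E
```

```text
behind 11.6 along 48.4 z 20.3 yaw -132.5 [-89.4  -0. ] F [-0.9 -3.1 -1.5] q [ 0.33  0.8   0.23  2.04 -0.51  0.34 -1.33] 5.2333
```

View pics/side4.png

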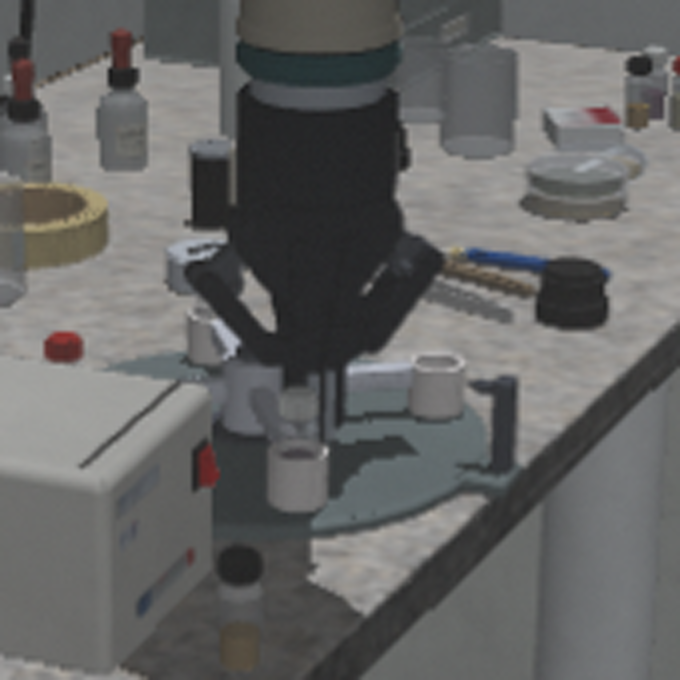

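```bash
python3 - <<'E'
from h import *
d=cam('side')
for n,u,v,z in(('empty',399.5,270.7,36),('white',364.5,292.5,36),('ptr',408,276,50)): print(n,end=' '); ang(d,u,v,z)
d=cam('top'); ang(d,344,315,56)
E
```

```text
empty r 95.5 ang 218.7
white r 95.6 ang 130.6
ptr r 114.4 ang 184.4
r 124.2 ang 183.7
```

View pics/top4.png

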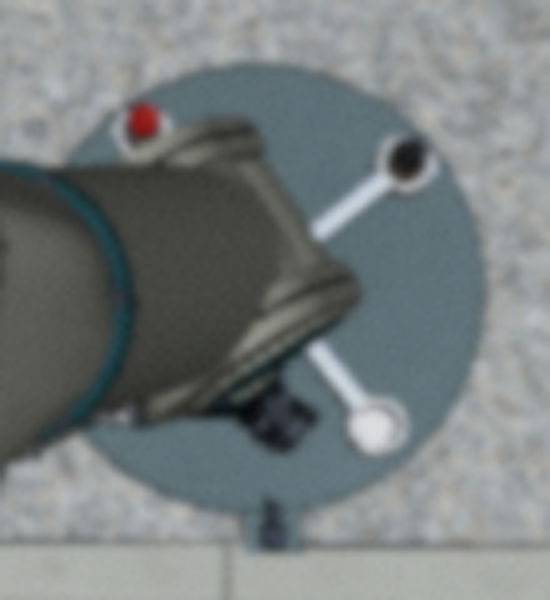

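Call:
apply_moves:
  commands:
    - [[-0.09,0,-0.03,0,0.7,0],[-0.08,0,-0.03,0,0.7,0],[-0.08,0,-0.03,0,0.7,0],[-0.07,0,-0.03,0,0.7,0],[-0.06,0,-0.03,0,0.6,0],[-0.05,0,-0.02,0,0.5,0]]

```text
clock: 5.93
eef_pos: [449.4, -254.5, 20.1]
tool_rot: [-1.563, 0.001, -2.662]
force: [-1.5, -2.3, 0.9]
width: -0.2
```

```bash
cat >> h.py <<'E'
def fa():
    r=readout.read_state()['eef_pos'][:2]-H; print('finger r %.1f ang %.1f'%(np.hypot(*r),np.degrees(np.arctan2(r[1],r[0]))))
E
python3 - <<'E'
from h import *
st();fa()
E
```

```text
behind 15.8 along 51.1 z 20.1 yaw -152.5 [-89.5   0. ] F [-1.5 -2.3  0.9] q [ 0.25  0.81  0.32  2.05 -0.65  0.37 -1.57] 5.9333
finger r 53.5 ang 134.6
```

Call:
apply_moves:
  commands:
    - [[-0.09,0,0,0,0.6,0],[-0.09,0,0,0,0.6,0],[-0.08,0,0,0,0.6,0],[-0.07,0,0,0,0.4,0],[-0.06,0,0,0,0.2,0]]

```text
clock: 6.35
eef_pos: [458.4, -246.6, 19.8]
tool_rot: [-1.573, -0.004, -2.882]
force: [-1.7, -1.6, 2.4]
width: 0.2
```

```bash
python3 - <<'E'
from h import *
st();fa()
d=cam('side'); save(d,'side5.png',(290,180,460,350),4)
E
```

```text
behind 15.9 along 51.7 z 19.8 yaw -165.1 [-90.1  -0.2] F [-1.7 -1.6  2.4] q [ 0.19  0.83  0.39  2.03 -0.73  0.43 -1.74] 6.35
finger r 54.1 ang 122.0
```

View pics/side5.png

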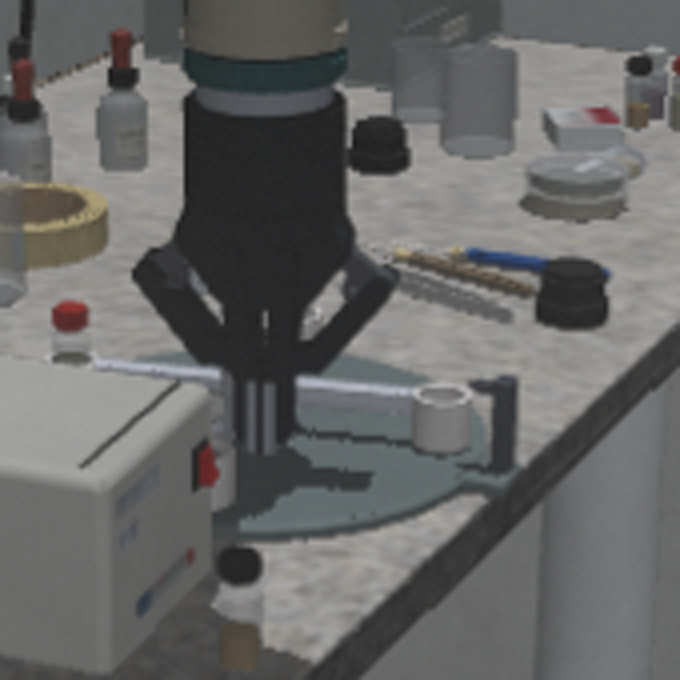

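```bash
python3 - <<'E'
from h import *
d=cam('side'); ang(d,400.3,278.0,36); ang(d,400.3,279.0,36)
E
```

```text
r 94.9 ang 194.9
r 95.8 ang 191.8
```

Call:
apply_moves:
  commands:
    - [[-0.07,0,0,0,0.4,0],[-0.07,0,0,0,0.4,0],[-0.06,0,0,0,0.3,0],[-0.05,0,0,0,0,0]]

```text
clock: 6.78
eef_pos: [465.4, -243.0, 19.3]
tool_rot: [-1.577, -0.007, -2.977]
force: [-1.9, -2.0, 1.5]
width: 0.3
```

```bash
python3 - <<'E'
from h import *
st();fa()
d=cam('top'); save(d,'top5.png',(290,210,400,330),5)
E
```

```text
behind 13.2 along 52.3 z 19.3 yaw -170.6 [-90.4  -0.4] F [-1.9 -2.   1.5] q [ 0.16  0.84  0.42  2.01 -0.76  0.46 -1.82] 6.7833
finger r 54.0 ang 113.6
```

View pics/top5.png

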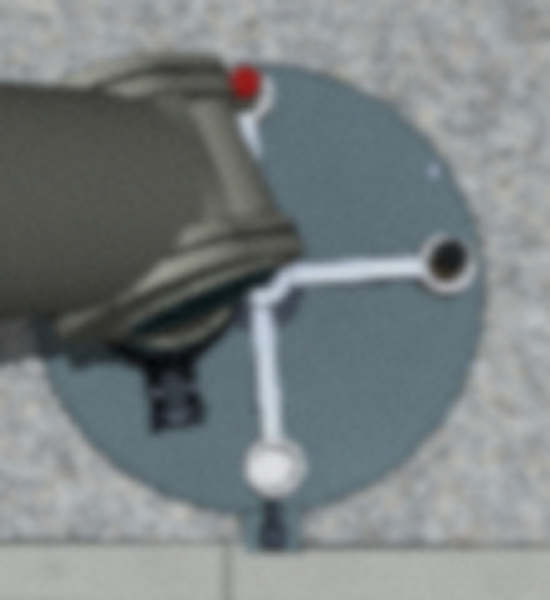

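```bash
cat > m.py <<'E'
from h import *
from scipy.optimize import least_squares
d=cam('top'); im0=cv2.imread('pics/top0.png'); im=d['image'][:,:,::-1].copy()
def deg(p,c): return np.degrees(np.arctan2(p[1]-c[1],p[0]-c[0]))%360
# base disc from the first, unobstructed picture
hsv=cv2.cvtColor(im0,cv2.COLOR_BGR2HSV); m=cv2.inRange(hsv,(85,35,60),(110,120,150)); m[:,:290]=0;m[:,395:]=0;m[:215]=0;m[308:]=0
m=cv2.morphologyEx(m,cv2.MORPH_OPEN,np.ones((3,3)))
c=max(cv2.findContours(m,0,1)[0],key=cv2.contourArea); hull=cv2.convexHull(c)[:,0]
hull=hull[hull[:,1]<306]
P=np.array([onz(d,*p,8)[:2] for p in hull]); f=least_squares(lambda q:np.hypot(*(P-q[:2]).T)-q[2],[487,-292,118],loss='soft_l1'); C=f.x[:2]; print('disc',f.x.round(1))
def cen(mask): 
    y,x=np.nonzero(mask>0); return x.mean(),y.mean(),len(x)
def sub(img,lo,hi,x0,y0,x1,y1):
    k=np.zeros(img.shape[:2],np.uint8); k[y0:y1,x0:x1]=cv2.inRange(img,lo,hi)[y0:y1,x0:x1]; return cen(k)
g=sub(im,(165,165,165),(255,255,255),338,297,352,310); print('empty px',g)
e=onz(d,g[0],g[1],36)[:2]
p=sub(im0,(0,0,0),(70,62,60),335,308,355,322); print('post px',p)
q=onz(d,p[0],p[1],53)[:2]
h=sub(im0,(0,0,0),(75,65,60),336,259,347,270); print('hubtop',h,onz(d,h[0],h[1],51).round(1))
for n,c in (('disc',C),('H',H),('hubtop',onz(d,h[0],h[1],51)[:2])): print(n,'empty %.1f r %.1f ptr %.1f r %.1f'%(deg(e,c),np.hypot(*(e-c)),deg(q,c),np.hypot(*(q-c))))
E
python3 m.py
```

```text
disc [ 471.  -361.8   54.7]
empty px (np.float64(343.7241379310345), np.float64(302.5977011494253), 87)
post px (np.float64(343.5833333333333), np.float64(314.0), 12)
hubtop (np.float64(341.5), np.float64(264.0), 8) [ 489.5 -293.7   51. ]
disc empty 141.0 r 97.7 ptr 149.5 r 122.3
H empty 184.9 r 92.3 ptr 183.4 r 121.6
hubtop empty 184.0 r 94.7 ptr 182.8 r 124.0
```

```bash
python3 - <<'E'
s=open('m.py').read()
a=s.index('hsv='); b=s.index('P=np.array')
s=s[:a]+'''lab=cv2.cvtColor(im0,cv2.COLOR_BGR2LAB).astype(int); ref=np.median(lab[285:293,325:335].reshape(-1,3),axis=0); print(ref)
m=((abs(lab-ref)[:,:,1:].max(2)<5)&(abs(lab-ref)[:,:,0]<28)).astype(np.uint8); m[:,:288]=0;m[:,395:]=0;m[:215]=0;m[312:]=0
m=cv2.morphologyEx(m,cv2.MORPH_OPEN,np.ones((5,5)))
n,L,S,_=cv2.connectedComponentsWithStats(m); k=np.isin(L,[i for i in range(1,n) if S[i,4]>300]).astype(np.uint8)
pts=np.argwhere(k)[:,::-1].astype(np.int32); hull=cv2.convexHull(pts)[:,0]; hull=hull[hull[:,1]<307]
'''+s[b:]
s=s.replace("print('disc',f.x.round(1))","print('disc',f.x.round(1),len(P),np.abs(f.fun).max())")
open('m.py','w').write(s)
E
python3 m.py
```

```text
[113. 123. 122.]
disc [ 488.7 -293.2  117.8] 26 2.7340793970558934
empty px (np.float64(343.54761904761904), np.float64(302.5357142857143), 84)
post px (np.float64(343.5833333333333), np.float64(314.0), 12)
hubtop (np.float64(341.5), np.float64(264.0), 8) [ 489.5 -293.7   51. ]
disc empty 184.1 r 93.8 ptr 183.0 r 123.2
H empty 184.6 r 92.2 ptr 183.4 r 121.6
hubtop empty 183.8 r 94.5 ptr 182.8 r 124.0
```

Call:
apply_moves:
  commands:
    - [[0.2,0,0,0,0,0],[0.2,0,0,0,0,0],[0,-0.3,0,0,0,0],[0,-0.8,0,0,0,0],[0,-0.9,0,0,0,0],[0,-0.9,0,0,0,0],[0,-0.9,0,0,0,0],[0,0,0,0,0,0]]

```text
clock: 7.6
eef_pos: [446.1, -245.3, 174.6]
tool_rot: [-1.586, -0.009, -2.974]
force: [1.7, -1.0, 0.2]
width: 0.1
```

```bash
python3 - <<'E'
from h import *
st();fa();to([250,-560,190],-135)
E
```

```text
behind 32.4 along 53.4 z 174.6 yaw -170.4 [-90.9  -0.5] F [ 1.7 -1.   0.2] q [ 0.01  0.6   0.67  1.96 -0.54  0.77 -1.97] 7.6
finger r 62.5 ang 130.9
shift [ 6.15 -0.44  6.93] turn [ 0.2  -7.08  0.04] pos [ 446.1 -245.3  174.6] rot [ -90.9   -0.5 -170.4] F [ 1.7 -1.   0.2] t 7.6 w 0.12047745006950644
```

Call:
apply_moves:
  commands:
    - [[0.6,-0.1,0.68,0,0,0],[0.6,-0.1,0.68,0,0,0],[0.6,-0.1,0.68,0,0,0],[0.6,-0.1,0.68,0,0,0],[0.6,0,0.68,0,0,0],[0.6,0,0.68,0,0,0],[0.6,0,0.68,0,0,0],[0.6,0,0.68,0,0,0]]

```text
clock: 8.27
eef_pos: [297.4, -491.4, 187.1]
tool_rot: [-1.593, 0.008, -2.947]
force: [0.8, -0.5, -0.1]
width: -0.2
```

```bash
sed -i 's/338,297,352,310/338,296,352,311/' m.py; python3 m.py; python3 - <<'E'
from h import *
st()
d=cam('top'); save(d,'top6.png',(270,205,410,325),5)
E
```

```text
[113. 123. 122.]
disc [ 488.7 -293.2  117.8] 26 2.7340793970558934
empty px (np.float64(343.6741573033708), np.float64(302.3370786516854), 89)
post px (np.float64(343.5833333333333), np.float64(314.0), 12)
hubtop (np.float64(341.5), np.float64(264.0), 8) [ 489.5 -293.7   51. ]
disc empty 184.3 r 93.3 ptr 183.0 r 123.2
H empty 184.8 r 91.7 ptr 183.4 r 121.6
hubtop empty 184.0 r 94.1 ptr 182.8 r 124.0
behind 231.6 along -167.6 z 188.0 yaw -169.4 [-90.8   0.1] F [-4.1 -7.6  1.4] q [ 0.61  0.66  0.63  1.77 -0.49  0.89 -1.49] 8.3167
```

View pics/top6.png

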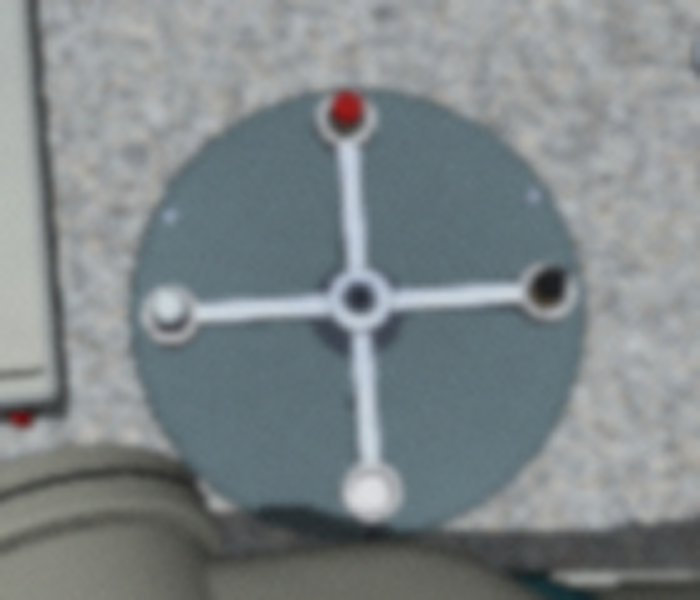

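```bash
cat > a.py <<'E'
from h import *
d=cam('top'); g=d['image'].astype(float); mn=g.min(2)
def arms(mn,c0):
    c=np.array(c0,float)
    ys,xs=np.nonzero(mn>135); Q=np.array([onz(d,x,y,36)[:2] for x,y in zip(xs,ys) if 285<x<395 and 215<y<312]); W=np.array([mn[y,x]-135 for x,y in zip(xs,ys) if 285<x<395 and 215<y<312])
    th=None
    for _ in range(15):
        r=Q-c; R=np.hypot(*r.T); a=np.arctan2(r[:,1],r[:,0]); k=(R>22)&(R<78)
        if th is None: th=np.angle((W*np.exp(4j*a))[k].sum())/4
        u=np.array([np.cos(th),np.sin(th)]); v=np.array([-u[1],u[0]]); x=r@u; y=r@v
        A=k&(abs(y)<8); B=k&(abs(x)<8)
        pa=np.polyfit(x[A],y[A],1,w=W[A]**.5); pb=np.polyfit(y[B],x[B],1,w=W[B]**.5)
        c=c+u*pb[1]+v*pa[1]; th=th+(np.arctan(pa[0])-np.arctan(pb[0]))/2
    return c,np.degrees(th)%90,np.degrees(np.arctan(pa[0])),np.degrees(np.arctan(pb[0]))
print('now',arms(mn,[488.7,-293.2]))
im0=cv2.imread('pics/top0.png'); c,*r=arms(im0.astype(float).min(2),[488.7,-293.2]); print('start',c,r)
L=im0.astype(float).mean(2)
for y in range(308,321): print(y,L[y,337:352].round().astype(int))
w=np.clip(75-L[308:320,338:351],0,None); yy,xx=np.mgrid[308:320,338:351]; u,v=(w*xx).sum()/w.sum(),(w*yy).sum()/w.sum(); print(u,v)
for z in(36,50,56):
    q=onz(d,u,v,z)[:2]; print(z,np.hypot(*(q-c)),np.degrees(np.arctan2(*(q-c)[::-1]))%360)
E
python3 a.py
```

```text
now (array([ 489.19156886, -293.89776317]), np.float64(4.3540078070679185), np.float64(-0.02904838903994238), np.float64(-0.029048389039942012))
start [ 489.16213486 -293.92871788] [np.float64(19.437947880494658), np.float64(-0.005901562768249266), np.float64(-0.005901562768250237)]
308 [107 107 106 105 102 102  97 102 105 107 107 106 105 105 106]
309 [106 106 107 104 102  92  84  90  97 104 106 106 107 107 105]
310 [105 104 102 103  98  85  71  72  84  96 103 102 102 103 103]
311 [100  96  96  97  93  80  63  56  70  84  95  99 100  98  99]
312 [ 99  94  93  95  90  78  60  57  65  79  95 102 104 104 111]
313 [110  99 101 102  98  80  60  55  66  83  98 105 109 114 126]
314 [122 107 104 103  97  78  57  53  63  79  95 105 112 120 134]
315 [126 110 106 105  92  71  56  54  58  71  86 103 111 125 140]
316 [129 116 108 104  89  68  60  65  66  69  86 102 109 122 137]
317 [130 118 110 105  89  68  64  65  68  74  87 101 107 114 124]
318 [133 126 115 107  91  70  60  63  65  71  88 101 103 104 106]
319 [146 139 123 116 104  85  74  70  71  81  94 104 106 105 112]
320 [154 153 142 133 129 121 113 111 111 114 119 126 124 129 141]
343.85034602076126 314.6271626297578
36 124.13868826214838 183.19852497761107
50 125.01974719439416 182.97661096430195
56 125.39791222886898 182.8824601895455
```

Everything stands; the empty seat reads 184.3° against the pointer's 183.0°. I'll go back for a gentle nudge of about 1.3°.

```bash
python3 -c "
from h import *
to([443,-243,120],-170)"
```

```text
shift [-4.79  1.82 -5.42] turn [ 0.23  0.15 -0.06] pos [ 295.  -493.2  187.3] rot [ -91.2    0.3 -169.2] F [ 0.5  0.5 -0.2] t 8.4167 w -0.26238736259643697
```

Call:
apply_moves:
  commands:
    - [[-0.6,0,-0.7,0.1,0,0],[-0.6,0,-0.7,0.1,0,0],[-0.6,0.1,-0.7,0,0,0],[-0.6,0.1,-0.7,0,0,0],[-0.6,0.2,-0.7,0,0,0],[-0.6,0.2,-0.7,0,0,0],[-0.4,0.1,-0.4,0,0,0],[0,0,0,0,0,0]]

```text
clock: 9.08
eef_pos: [421.5, -265.1, 156.7]
tool_rot: [-1.582, 0.009, -2.95]
force: [0.1, 0.5, 0.2]
width: -0.0
```

```bash
python3 -c "
from h import *
to([443,-243,70],-170)"
```

```text
shift [-0.61  2.18 -0.41] turn [ 0.13  0.19 -0.1 ] pos [ 421.5 -265.1  156.7] rot [ -90.6    0.5 -169.1] F [0.1 0.5 0.2] t 9.0833 w -0.02296720123818736
```

Call:
apply_moves:
  commands:
    - [[-0.3,0.2,-0.2,0.1,0.1,0],[-0.3,0.4,-0.2,0,0.1,-0.1],[0,0.6,0,0,0,0],[0,0.6,0,0,0,0],[0,0.2,0,0,0,0],[0,0,0,0,0,0]]

```text
clock: 9.58
eef_pos: [445.3, -232.7, 74.2]
tool_rot: [-1.58, 0.004, -2.952]
force: [0.4, -0.7, -0.1]
width: 0.0
```

```bash
python3 -c "
from h import *
to([443,-243,21],-170)"
```

```text
shift [0.11 1.33 0.25] turn [ 0.1   0.18 -0.05] pos [ 445.3 -232.7   74.2] rot [ -90.5    0.3 -169.1] F [ 0.4 -0.7 -0.1] t 9.5833 w 0.004703804560026074
```

Call:
apply_moves:
  commands:
    - [[0.05,0,0.2,0.1,0.1,0],[0.05,0.3,0.1,0,0.1,0],[0,0.5,0,0,0,0],[0,0.4,0,0,0,0],[0,0.1,0,0,0,0],[0,0,0,0,0,0]]

```text
clock: 10.08
eef_pos: [444.9, -251.7, 23.6]
tool_rot: [-1.562, 0.011, -2.975]
force: [-0.2, -0.1, -0.2]
width: 0.1
```

```bash
python3 -c "
from h import *
to([463,-243,21],-170)"
```

```text
shift [-0.48  0.07 -0.14] turn [-0.1  -0.1  -0.12] pos [ 444.9 -251.7   23.6] rot [ -89.5    0.6 -170.5] F [-0.2 -0.1 -0.2] t 10.0833 w 0.08519194969141988
```

Call:
apply_moves:
  commands:
    - [[-0.15,0.05,-0.1,-0.1,0,-0.1],[-0.15,0,-0.05,0,0,0],[-0.1,0,0,0,0,0],[-0.05,0,0,0,0,0],[0,0,0,0,0,0]]

```text
clock: 10.5
eef_pos: [463.4, -245.9, 24.9]
tool_rot: [-1.567, 0.005, -2.979]
force: [-1.0, 0.2, -0.3]
width: -0.1
```

```bash
python3 -c "
from h import *
to([466.8,-243,21],-170)"
```

```text
shift [-0.1   0.1  -0.06] turn [-0.05 -0.14 -0.06] pos [ 463.4 -245.9   24.9] rot [ -89.8    0.3 -170.7] F [-1.   0.2 -0.3] t 10.5 w -0.13260113239704763
```

Call:
apply_moves:
  commands:
    - [[-0.04,0.04,-0.03,0,0,0],[-0.04,0.04,-0.03,0,0,0],[-0.04,0,0,0,0,0],[-0.03,0,0,0,0,0]]

```text
clock: 10.83
eef_pos: [467.4, -243.3, 22.4]
tool_rot: [-1.565, 0.004, -2.98]
force: [-2.2, -0.4, 2.0]
width: -0.2
```

```bash
python3 -c "
from h import *
to([466.8,-243,21],-170)"; python3 a.py | head -1
```

```text
shift [ 0.01  0.03 -0.01] turn [-0.06 -0.15 -0.04] pos [ 467.4 -243.3   22.4] rot [ -89.7    0.2 -170.8] F [-2.2 -0.4  2. ] t 10.8333 w -0.2465829330827676
now (array([ 489.36232598, -294.12346191]), np.float64(2.7567203495888175), np.float64(0.06454032631166014), np.float64(0.06454032631166044))
```

Call:
apply_moves:
  commands:
    - [[0.25,0,0,0,0,0],[0.25,0,0,0,0,0],[0,-0.3,0,0,0,0],[0,-0.8,0,0,0,0],[0,-0.9,0,0,0,0],[0,-0.9,0,0,0,0],[0,-0.9,0,0,0,0],[0,0,0,0,0,0]]

```text
clock: 11.55
eef_pos: [438.9, -246.4, 177.4]
tool_rot: [-1.572, -0.001, -2.986]
force: [0.7, -1.3, -1.1]
width: 0.1
```

Call:
apply_moves:
  commands:
    - [[0.6,-0.1,0.68,0,0,0],[0.6,-0.1,0.68,0,0,0],[0.6,-0.1,0.68,0,0,0],[0.6,-0.1,0.68,0,0,0],[0.6,0,0.68,0,0,0],[0.6,0,0.68,0,0,0],[0.4,0,0.5,0,0,0],[0,0,0,0,0,0]]

```text
clock: 12.22
eef_pos: [303.9, -457.7, 192.9]
tool_rot: [-1.572, 0.01, -2.976]
force: [-1.6, -0.8, 0.4]
width: 0.2
```

```bash
python3 a.py | head -1; python3 - <<'E'
from h import *
st()
d=cam('side'); save(d,'side7.png',(290,180,460,350),4)
E
```

```text
now (array([ 489.13292692, -293.91202134]), np.float64(2.753467735976948), np.float64(0.00496293668809986), np.float64(0.00496293668809976))
behind 206.6 along -130.5 z 192.6 yaw -170.5 [-90.2   0.6] F [-0.7 -0.  -0.2] q [ 0.52  0.62  0.66  1.86 -0.51  0.84 -1.54] 12.2667
```

The seat now reads 182.75° against the pointer's ~183.0°. The picture limit is reached, so I'll check the caps and bystanders by numbers.

```bash
python3 - <<'E'
from h import *
d=cam('top'); im=d['image'].astype(int); C=np.array([489.15,-293.9])
im0=cv2.imread('pics/top0.png')[:,:,::-1].astype(int)
def c(m,n):
    y,x=np.nonzero(m); 
    ok=[(a,b) for a,b in zip(x,y) if 290<a<395 and 215<b<300]; u=np.mean(ok,0); r=onz(d,*u,65)[:2]-C; print(n,len(ok),u.round(1),np.hypot(*r).round(1),(np.degrees(np.arctan2(r[1],r[0]))%360).round(1))
c((im[:,:,0]-im[:,:,1]>50),'red'); 
m=im.max(2)<60; m[:,:365]=False; c(m,'black')
# white vial cap, compared with top6 (near identical pose)
for n,(x0,y0,x1,y1) in dict(spare=(250,298,264,312),dish=(212,295,238,318),optic=(428,288,446,306),dropper=(328,172,348,196)).items(): print(n,abs(im-im0)[y0:y1,x0:x1].mean().round(1))
a=cam('side')['image'].astype(int); b=cv2.imread('pics/side0.png')[:,:,::-1].astype(int)
print('side spare diff',abs(a-b)[314:348,342:358].mean())
for n,ang_,z in(('white',92.75,61),('red',2.75,61),('black',272.75,61)):
    P=np.append(C+95*np.array([np.cos(np.radians(ang_)),np.sin(np.radians(ang_))]),z); u,v=proj(cam('side'),P); u0,v0=proj(d,P)
    print(n,(round(u),round(v)),a[round(v),round(u)],'top',im[round(v0),round(u0)])
E
```

```text
red 27 [340.  225.8] 94.5 3.0
black 23 [379.1 262.8] 92.1 271.4
spare 38.3
dish 19.0
optic 4.7
dropper 7.3
side spare diff 15.11703431372549
white (331, 278) [81 80 80] top [203 213 218]
red (310, 255) [104  50  47] top [150  30  27]
black (371, 247) [51 51 51] top [30 30 34]
```

```bash
python3 - <<'E'
from h import *
a=cam('side')['image']; b=cv2.imread('pics/side0.png')
for im in(a,b):
    m=im.max(2)[312:332,340:362]<50; y,x=np.nonzero(m); print(len(x),x.mean()+340,y.mean()+312)
from cell import finish_job
s=readout.read_state(); print(s['force'],abs(s['qd']).max(),s['clock']); print(finish_job())
E
```

```text
55 349.58181818181816 322.07272727272726
54 349.35185185185185 321.85185185185185
[ 0.00188683  0.1209009  -0.44844786] 0.00584813363684788 12.6167
the job is handed in; nothing more can be done
None
```

I turned the carousel about 101° clockwise so its empty seat faces the pointer. The closed fingertips pushed on the arm that carries the white-capped vial, followed by a small nudge of about 1.5°. Then the finger was lifted clear and moved well away from the carousel. The job was handed in at 12.6 s.

- **Alignment:** the empty seat reads 182.75° against about 183.0° for the pointer, which I can measure only to about 0.5°.
- **Forces:** pushing forces stayed under about 5 N wherever I read them.
- **Vials in the carousel:** red and black were measured in or near their seats in the top view (92–95 mm from the axis). The white one was only spot-checked. One bright pixel in the top view agreed, but the side-view pixel came out dark, probably because the instrument box or shadow hides it there.
- **Bystanders:** the spare vial's cap is unmoved in the side view, within 0.3 pixel. The optic and dropper are essentially unchanged in the top view. At the end the top-view comparisons at the spare vial and dish differed, which I put down to the robot arm covering or shading them. I did not check the dish another way, but the finger never went near it.
- **Not done:** I could not look at the last side picture because the viewing limit was reached, so the final check was by numbers only.

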